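# Zero the coffee grinder, back off three clicks, switch on

## Task

Reset the grind of the coffee grinder: push the lever of its adjustment ring clockwise (seen from above) all the way until the burrs touch at the red tick, then push it back anticlockwise exactly three clicks, to the green tick, and leave it there. Then switch the grinder on by pressing the raised, green-barred end of its rocker switch until it snaps over. Do not shift the cup, jar or mug standing around it.

Things in the scene. Friction and masses are not known exactly. Their poses are not given: they have to be found in the camera images.
- ring_axis (a point): On the grinder's vertical ring axis, at the ring's top face, 139 mm up. Grinder: fixed; grey round housing 124 mm across, 120 high; black ring 102 mm across on it (steel cone in the middle to 151 mm); spout and cup in front; grey switch block, 75 high, at its right. Axes are the grinder's: x to its back, y to its left (away from the block), z up. Shoulder ticks mark the clicks.
- adjust_ring (a joint): Ring turn, rad. 0 = burrs touch (solid stop, lever over the red tick); grows anticlockwise from above to 2.17. A sprung catch clicks every 0.262 (15 deg): the ring settles by itself into the nearest click; three clicks = 0.785 (green tick). Starts 5 to 8 clicks open. Lever direction from the ring axis = 120 deg + joint, anticlockwise from the grinder's +x (180 deg = its front).
- lever_knob (a point): Centre of the upright orange knob on the end of the ring's lever: cylinder 14 mm across, from 132 to 164 mm above the worktop, 85 mm from the ring axis; this point is 150 mm up. The black lever arm beneath is 15 mm wide, 125 to 135 mm up. Pushing the knob over a click takes 1 to 2 N. Axes turn with the ring.
- rocker (a joint): Tilt of the black rocker switch, rad. 0 = off (the far end with the green bar stands up, the near end with the white dot is down); 0.44 = on (far end down). It is sprung over its centre at 0.22: pressing the far end takes about 2 N, moves it down about 10 mm, and past the centre it snaps over and stays.
- rocker_far_end (a point): Where to press: fixed point at the top of the rocker's raised, green-barred end while off, 95 mm above the worktop, on the switch block; when on, that surface is about 10 mm lower. Paddle 64 mm long (grinder's x), 34 wide; its pivot is 22 mm nearer the grinder's front. A low frame round it is 80 mm up. Axes are the grinder's.
- cup_mid (a point): Centre (half-way up) of the loose steel cup, 52 mm across, 72 mm high, that stands on the grinder's 12 mm foot under its spout. Leave alone.
- bean_jar_mid (a point): Centre of a loose open glass jar, 72 mm across, 115 mm high, behind the grinder. Leave alone.
- mug_mid (a point): Centre of a loose white dotted mug, 78 x 114 mm with its handle, 93 mm high, behind the grinder. Leave alone.

How it is judged:
By the outcome, as a careful person would: the job done as asked, in the order asked, and still so for the second after the job is handed in, with the robot touching nothing.
It also fails if it takes over 53 s, if anything falls off the work surface, if the arm or the gripper's body presses on something with over 40 N, if the wrist force passes 120 N, or if a joint passes its speed limit or range.

## Robot

A 6-joint arm with a two-finger parallel gripper is mounted at the origin on a cart in front of the work surface, level with it; the furniture and walls round the work are solid. World frame = base frame: x ahead of the robot, y to its left, z up, the work surface at z = 0. Lengths are in m, angles in rad, forces in N, time in s.
With the tool pointing down it reaches from about 0.35 to 0.85 m from the base axis. Payload 8.1 kg.
Tool frame: the origin (TCP) lies between the finger pads; the fingertips stand 14 mm ahead of it and the grasp point (between the pads) lies 5 mm behind it; z points along the fingers, y is the line along which they close (so a half turn about z gives the same grasp; the last joint's range is limited). The gripper opens to 93 mm and grips with 3 to 60 N. Pads are 15 mm wide; open, the fingers measure 128 mm over their backs; the gripper's body (75 mm by 188 mm) begins 65 mm behind the grasp point.
Start: joints at [-1.261, 0.13, 1.488, -0, 1.523, -0.085], TCP at [0.231, -0.554, 0.233] pointing down, gripper open.
Joint ranges: [-2.96, 2.96], [-0.89, 2.26], [0.02, 2.5], [-1.34, 4.48], [0, 2.73], [-2.66, 2.66]. Speed limits (rad/s): [2.39, 2.39, 2.79, 3.14, 3.14, 3.14].

## Interface

Orientations are given as a rotation vector (axis times angle).
In Python, from plant import robot gives the robot as it stands.
- The arm moves only by the tool arm_command, never from a script. Its argument "targets" is a list of rows, each an object of numbers: "x", "y", "z": the shift along the world's x, y, z in units of 500 mm (1.0 is 500 mm); "rx", "ry", "rz": the turn, a rotation vector about the world's x, y, z in units of 2 rad (1.0 is 2 rad); "claw": the closure in counts, from 0 (fully open) to 255 (shut). In form: [{"x": .., "y": .., "z": .., "rx": .., "ry": .., "rz": .., "claw": ..}, ...]. A call has 1 to 10 rows; each row is the pose to reach, as a shift and turn from the pose commanded when the call began; what a row does not reach only later rows make up. A row lasts 1/12 s, in which the tool goes at most 41.7 mm and 7.16 degrees, less where a joint would pass 70% of its speed; a pose out of reach is approached as far as the arm can. A call with a number of a shift or a turn outside -1 to 1 is refused whole. A call with a gripper value outside its range is refused whole. The fingers move at their own pace and stop on an object; "squeeze" is the grip in N (left out, the last holds). Time passes only in rows, so rows that repeat a pose let the fingers close. It gives the time, the measured TCP pose, the force, the opening and the grip force at its end, in the units of the state.
- robot.read_state(): the state, without advancing time (a new reading comes with each control period).
- robot.read_camera(name): name is "side" or "top" or "wrist"; returns (picture, depth): 420x560x3 uint8, red, green, blue; 420x560 float32, m along the optical axis (not along the pixel's ray), 0 where there is no reading.
- robot.get_calibration(name): a dict with "intrinsics" (3x3 intrinsics, pixels), "dist" ([k1, k2, p1, p2, k3] as OpenCV has them; the pictures are not rectified), "origin" and "orientation" of the camera in the world. Camera axes: x right, y up, looking along -z (the intrinsics and any distortion apply to the point x, -y, -z); pixel columns grow to the right and rows downward; lengths in m; the calibration is good to about 2 mm. A picture is of the moment at which its call begins: read the wrist's pose just before it. get_calibration takes no time and is no camera call; for the wrist camera it gives the pose at the moment of the call.
- robot.close_job(): hands the job in; it is judged then, once.
The state is a dict: "t": time; "q": joint angles; "dq": joint speeds; "joint_torque": joint torques, N m; "tool_pos": TCP position; "orientation": TCP orientation; "force": force on the tool from outside, world axes, zero at the start; "wrist_torque": the same for the moment, N m; "opening": finger opening in m; "gripper_force": force on a finger pad.
Only numpy, scipy, OpenCV 4.12 (cv2) and the standard library are available. Lean on these libraries where they do the work, as an engineer would, in place of code of your own. Each camera call takes 0.05 s, during which the arm holds its last target. There are 200 camera calls.

## Working session

There is one attempt and no reset: what is moved stays moved. The work goes in short steps, Python scripts to look and compute and a tool call to move; the robot and the scene stay as the last step left them, time stands still between calls to the robot, and variables do not carry over. Pictures are saved under pics/ and viewed, at most 10 in all, crops included, and the job is handed in when it is done.

Besides the shell and the picture viewer there is one more tool, called as name([rows], argument=value, ...), one row to a line, values as JSON. arm_command: Moves the arm, as the interface text tells. Shifts and turns lie within -1 to 1; 1 stands for 500 mm of shift or 2 rad of turn. Its arguments: {"type":"object","properties":{"targets":{"type":"array","items":{"type":"object","properties":{"x":{"type":"number","minimum":-1,"maximum":1},"y":{"type":"number","minimum":-1,"maximum":1},"z":{"type":"number","minimum":-1,"maximum":1},"rx":{"type":"number","minimum":-1,"maximum":1},"ry":{"type":"number","minimum":-1,"maximum":1},"rz":{"type":"number","minimum":-1,"maximum":1},"claw":{"type":"number"}}}},"squeeze":{"type":"number"}},"required":["targets"]}

```bash
mkdir -p pics; cat > h.py <<'E'
import numpy as np, cv2
from plant import robot
from scipy.spatial.transform import Rotation as R
def cal(n):
    c=robot.get_calibration(n); o=np.array(c["orientation"],float)
    M=o if o.shape==(3,3) else R.from_rotvec(o).as_matrix() if o.size==3 else None
    return np.array(c["intrinsics"],float),np.array(c["dist"],float),np.array(c["origin"],float),M
def ray(c,uv):
    K,d,o,M=c
    p=cv2.undistortPoints(np.array(uv,float).reshape(-1,1,2),K,d).reshape(-1,2)
    return np.c_[p[:,0],-p[:,1],-np.ones(len(p))]@M.T
def onz(c,uv,z):
    r=ray(c,uv); return c[2]+r*((z-c[2][2])/r[:,2])[:,None]
def deep(c,uv,dep):
    return c[2]+ray(c,uv)*np.array(dep).reshape(-1,1)
E
python3 - <<'E'
from h import *
for n in("top","side"):
    p,d=robot.read_camera(n); c=robot.get_calibration(n); print(n,c["origin"],c["orientation"])
    cv2.imwrite(f"pics/{n}0.png",p[:,:,::-1]); np.savez(f"{n}0.npz",p=p,d=d)
print(robot.read_state())
E
```

```text
top [0.44712812 0.01490875 1.01840817] [ 0.10427068 -0.11667783 -1.56937051]
side [ 0.33346452 -0.54514855  0.72327178] [ 0.78054875 -0.15778163 -0.41791276]
{'t': 0.1, 'q': array([-1.26139944e+00,  1.31093774e-01,  1.48917518e+00, -1.20758930e-05,
        1.52301131e+00, -8.54204396e-02]), 'dq': array([-0.00147694, -0.00049023,  0.00013503, -0.00105895, -0.00024211,
       -0.00018296]), 'joint_torque': array([-1.06650680e-04, -5.61342502e+01, -4.93096554e+01,  7.69982021e-02,
        2.91261863e-02, -5.93483628e-05]), 'tool_pos': array([ 0.23063664, -0.55336133,  0.23168485]), 'orientation': array([-3.07893364e+00, -6.15829622e-01,  3.14907129e-04]), 'force': array([ 0.1290806 , -0.09403488, -0.52878303]), 'wrist_torque': array([ 0.01266463, -0.02959652, -0.02107663]), 'gripper_force': 0.0, 'opening': 0.09292997398996908}
```

View pics/top0.png

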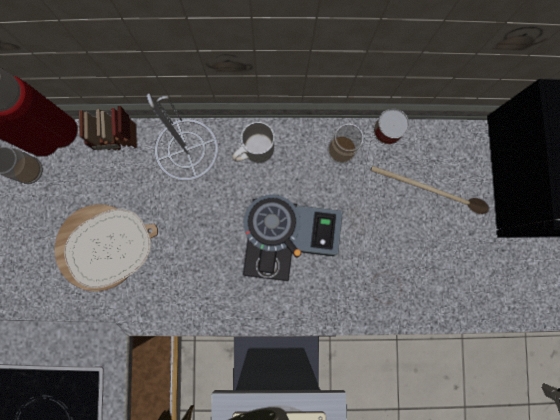

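View pics/side0.png

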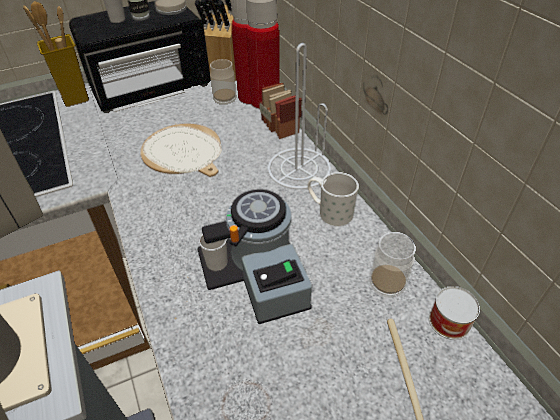

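The top view shows the grinder ring at about (272,221), orange knob (297,253), green bar (325,222) and white dot (323,242). The cup is in front at (267,265), with the mug and jar behind. In the side view the knob is at (234,234), the green bar at (289,267) and the ring at (259,210). Next I measure these.

```bash
python3 - <<'E'
from h import *
P={}
for n,box in(("top",(190,290,230,350)),("side",(180,330,190,320))):
    z=np.load(n+"0.npz");p=z["p"];d=z["d"];c=cal(n)
    hsv=cv2.cvtColor(p,cv2.COLOR_RGB2HSV)
    roi=np.zeros(p.shape[:2],bool);roi[box[0]:box[1],box[2]:box[3]]=1
    def blobs(m,name,h):
        k,l,s,ce=cv2.connectedComponentsWithStats((m&roi).astype(np.uint8))
        for i in range(1,k):
            if s[i,4]>=6:
                dd=np.median(d[l==i]); print(n,name,ce[i].round(1),s[i,2:],"z-plane",onz(c,ce[i],h)[0].round(4),"depth",deep(c,ce[i],dd)[0].round(4))
    H,S,V=[hsv[...,i].astype(int) for i in range(3)]
    blobs((H>5)&(H<20)&(S>150)&(V>120),"orange",.164 if n=="top" else .15)
    blobs((H>45)&(H<80)&(S>120)&(V>80),"green",.095)
    blobs((H<4)&(S>150)&(V>80),"red",.12)
    # points by depth: heights
    vv,uu=np.nonzero(roi); X=deep(c,np.c_[uu,vv],d[vv,uu])
    ok=d[vv,uu]>0; X=X[ok]
    ringp=X[(X[:,2]>.134)&(X[:,2]<.144)]
    print(n,"ring pts",len(ringp),ringp.min(0).round(3),ringp.max(0).round(3))
    np.save(n+"X.npy",X)
    # top block edges
    b=X[(X[:,2]>.07)&(X[:,2]<.079)]; print(n,"block",len(b),cv2.minAreaRect((b[:,:2]*1000).astype(np.float32)))
    con=X[X[:,2]>.147]; print(n,">147",len(con),con.mean(0).round(4) if len(con) else "")
E
```

```text
top orange [296.9 252.2] [ 7  7 29] z-plane [ 0.475  -0.0346  0.164 ] depth [ 0.4751 -0.0347  0.1625]
top green [324.7 221.3] [ 9  5 39] z-plane [ 0.5457 -0.1015  0.095 ] depth [ 0.5458 -0.1017  0.0938]
top ring pts 1714 [ 0.466 -0.039  0.134] [0.592 0.069 0.144]
top block 1348 ((515.4007568359375, -42.72514343261719), (130.95762634277344, 220.44821166992188), 17.292081832885742)
top >147 89 [ 0.5132 -0.004   0.1543]
side orange [233.6 233.4] [ 8 16 88] z-plane [ 0.4749 -0.0377  0.15  ] depth [ 0.4741 -0.0406  0.1532]
side green [287.4 266.2] [10 11 69] z-plane [ 0.5463 -0.1034  0.095 ] depth [ 0.5464 -0.1033  0.0948]
side ring pts 1710 [ 0.467 -0.045  0.134] [0.595 0.067 0.144]
side block 2084 ((583.9013671875, -31.882110595703125), (287.0409851074219, 216.46514892578125), 12.842384338378906)
side >147 150 [ 0.5037 -0.017   0.1545]
```

```bash
python3 - <<'E'
from h import *
z=np.load("top0.npz");p=z["p"][185:285,225:355]
cv2.imwrite("pics/topc.png",cv2.resize(p[:,:,::-1],None,fx=6,fy=6,interpolation=cv2.INTER_CUBIC))
E
```

```text
(no output)
```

View pics/topc.png

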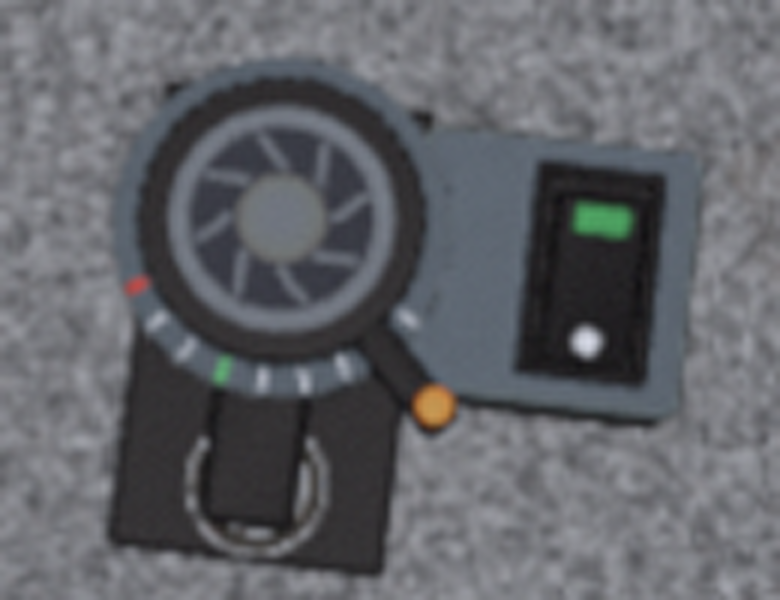

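The crop shows the ring centre at about (283,218) and the lever 7 ticks from red (joint about 1.83). The red tick is at (137,287), green at (222,369), the green bar at (603,220) and the dot at (586,342). The foot and block are turned a few degrees.

```bash
python3 - <<'E'
from h import *
c=cal("top"); f=lambda u,v,z: onz(c,[(225+(u-2.5)/6,185+(v-2.5)/6)],z)[0]
C=f(283,218,.139); cone=f(281,218,.151); K=f(434,406,.164)
D=f(586,342,.080); G=f(603,220,.095); gt=f(222,369,.12); rt=f(137,287,.12)
yaw=lambda v:np.degrees(np.arctan2(v[1],v[0]))
print("C",C,"cone",cone,"K",K,np.linalg.norm((K-C)[:2]),yaw(K-C)-225)
print("G-D",yaw(G-D),np.linalg.norm((G-D)[:2])); print("gt",yaw(gt-C)-165,"rt",yaw(rt-C)-120,np.linalg.norm((gt-C)[:2]),np.linalg.norm((rt-C)[:2]))
e=[f(*x,.075) for x in((432,125),(700,150),(673,415))];print(yaw(e[1]-e[2]),yaw(e[0]-e[1])-90)
fe=[f(*x,.012) for x in((112,540),(380,572))];print(yaw(fe[0]-fe[1])-90)
ps=[]
for n in("top","side"):
    X=np.load(n+"X.npy"); q=X[(X[:,2]>.147)&(np.linalg.norm(X[:,:2]-C[:2],axis=1)<.04)]; print(n,"cone",q.mean(0))
print("G",G)
E
```

```text
C [0.5419513  0.01664015 0.139     ] cone [0.54065814 0.01731396 0.151     ] K [ 0.47485421 -0.03475514  0.164     ] 0.08451919724959629 -367.54847017918814
G-D -6.813953770706369 0.04475230877599465
gt -7.735758766610758 rt -6.501545957900248 0.05673568296515065 0.05733880321974021
-7.082663403305173 -5.427817021820502
-6.833850759571078
top cone [0.54149014 0.01730588 0.1488449 ]
side cone [0.54278453 0.01379    0.14922004]
G [ 0.54578728 -0.10226926  0.095     ]
```

arm_command([
  {"x":0.04,"y":0.07,"z":0.01,"rz":0.06,"claw":184},
  {"x":0.08,"y":0.14,"z":0.01,"rz":0.12,"claw":184},
  {"x":0.12,"y":0.21,"z":0.01,"rz":0.18,"claw":184},
  {"x":0.16,"y":0.28,"z":0.01,"rz":0.24,"claw":184},
  {"x":0.2,"y":0.35,"z":0.01,"rz":0.3,"claw":184},
  {"x":0.24,"y":0.42,"z":0.01,"rz":0.36,"claw":184},
  {"x":0.28,"y":0.49,"z":0.01,"rz":0.42,"claw":184},
  {"x":0.32,"y":0.56,"z":0.01,"rz":0.48,"claw":184},
  {"x":0.36,"y":0.63,"z":0.01,"rz":0.54,"claw":184},
  {"x":0.4,"y":0.7,"z":0.01,"rz":0.6,"claw":184},
])

```text
schema error: expected keys x, y, z, rx, ry, rz, claw
```

arm_command([
  {"x":0.02,"y":0.1,"rz":0.06},
  {"x":0.04,"y":0.2,"rz":0.12},
  {"x":0.06,"y":0.28,"rz":0.18},
  {"x":0.088,"y":0.336,"rz":0.24},
  {"x":0.088,"y":0.336,"rz":0.3},
  {"x":0.088,"y":0.336,"rz":0.36},
  {"x":0.088,"y":0.336,"rz":0.42},
  {"x":0.088,"y":0.336,"rz":0.48},
  {"x":0.088,"y":0.336,"rz":0.54},
  {"x":0.088,"y":0.336,"rz":0.6},
])

```text
schema error: expected keys x, y, z, rx, ry, rz, claw
```

arm_command([
  {"rz":0.06},
  {"rz":0.12},
  {"rz":0.18},
  {"rz":0.24},
  {"rz":0.3},
  {"rz":0.36},
  {"rz":0.42},
  {"rz":0.48},
  {"rz":0.505},
  {"rz":0.505},
])

```text
schema error: expected keys x, y, z, rx, ry, rz, claw
```

```bash
python3 - <<'E'
from h import *
s=robot.read_state(); T=R.from_rotvec(s["orientation"]).as_matrix()
print(s["t"],s["q"].round(2),s["tool_pos"].round(4),T.round(3),s["opening"],s["force"].round(2))
c=cal("wrist");p,d=robot.read_camera("wrist")
cv2.imwrite("pics/w1.png",p[:,:,::-1])
hsv=cv2.cvtColor(p,cv2.COLOR_RGB2HSV).astype(int);H,S,V=hsv[...,0],hsv[...,1],hsv[...,2]
for nm,m,h in(("o",(H>5)&(H<20)&(S>150)&(V>120),.164),("g",(H>45)&(H<80)&(S>120)&(V>80),.095)):
    k,l,st,ce=cv2.connectedComponentsWithStats(m.astype(np.uint8))
    for i in range(1,k):
        if st[i,4]>40: print(nm,ce[i],st[i],onz(c,ce[i],h)[0].round(4),deep(c,ce[i],np.median(d[l==i]))[0].round(4))
E
```

```text
0.1 [-1.26  0.13  1.49 -0.    1.52 -0.09] [ 0.2306 -0.5534  0.2317] [[ 0.923  0.385 -0.001]
 [ 0.385 -0.923  0.002]
 [ 0.    -0.002 -1.   ]] 0.09292997398996908 [ 0.13 -0.09 -0.53]
```

View pics/w1.png

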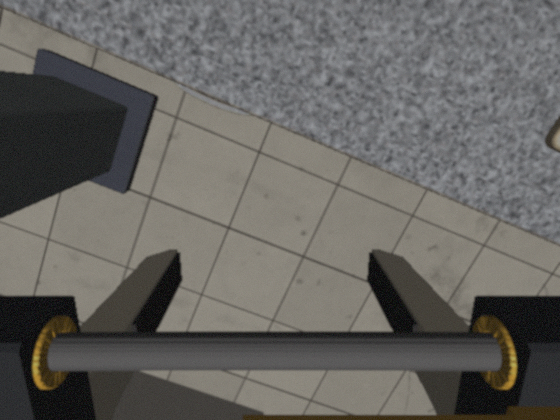

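All seven keys are required, so nothing moved; the wrist view shows only floor and worktop. I'll resend with full rows.

arm_command([
  {"x":0.04,"y":0.07,"z":0.01,"rx":0,"ry":0,"rz":0.06,"claw":184},
  {"x":0.08,"y":0.14,"z":0.01,"rx":0,"ry":0,"rz":0.12,"claw":184},
  {"x":0.12,"y":0.21,"z":0.01,"rx":0,"ry":0,"rz":0.18,"claw":184},
  {"x":0.16,"y":0.28,"z":0.01,"rx":0,"ry":0,"rz":0.24,"claw":184},
  {"x":0.2,"y":0.35,"z":0.01,"rx":0,"ry":0,"rz":0.3,"claw":184},
  {"x":0.24,"y":0.42,"z":0.01,"rx":0,"ry":0,"rz":0.36,"claw":184},
  {"x":0.28,"y":0.49,"z":0.01,"rx":0,"ry":0,"rz":0.42,"claw":184},
  {"x":0.32,"y":0.56,"z":0.01,"rx":0,"ry":0,"rz":0.48,"claw":184},
  {"x":0.36,"y":0.63,"z":0.01,"rx":0,"ry":0,"rz":0.54,"claw":184},
  {"x":0.4,"y":0.7,"z":0.01,"rx":0,"ry":0,"rz":0.6,"claw":184},
])

```text
t: 0.98
tool_pos: [0.4312, -0.2019, 0.2376]
orientation: [2.188, 2.254, 0.0]
force: [1.0, 0.2, -0.4]
opening: 0.0309
gripper_force: 0.0
```

arm_command([
  {"x":0.02,"y":0.08,"z":0,"rx":0,"ry":0,"rz":0.06,"claw":184},
  {"x":0.04,"y":0.16,"z":0,"rx":0,"ry":0,"rz":0.12,"claw":184},
  {"x":0.06,"y":0.24,"z":0,"rx":0,"ry":0,"rz":0.18,"claw":184},
  {"x":0.08,"y":0.3,"z":0,"rx":0,"ry":0,"rz":0.24,"claw":184},
  {"x":0.088,"y":0.336,"z":0,"rx":0,"ry":0,"rz":0.3,"claw":184},
  {"x":0.088,"y":0.336,"z":0,"rx":0,"ry":0,"rz":0.36,"claw":184},
  {"x":0.088,"y":0.336,"z":0,"rx":0,"ry":0,"rz":0.42,"claw":184},
  {"x":0.088,"y":0.336,"z":0,"rx":0,"ry":0,"rz":0.48,"claw":184},
  {"x":0.088,"y":0.336,"z":0,"rx":0,"ry":0,"rz":0.54,"claw":184},
  {"x":0.088,"y":0.336,"z":0,"rx":0,"ry":0,"rz":0.6,"claw":184},
])

```text
t: 1.82
tool_pos: [0.4746, -0.0356, 0.2373]
orientation: [-0.532, -3.096, 0.0]
force: [0.1, -0.5, -0.3]
opening: 0.0261
gripper_force: 0.0
```

arm_command([
  {"x":0,"y":0,"z":0,"rx":0,"ry":0,"rz":0.06,"claw":184},
  {"x":0,"y":0,"z":0,"rx":0,"ry":0,"rz":0.12,"claw":184},
  {"x":0,"y":0,"z":0,"rx":0,"ry":0,"rz":0.18,"claw":184},
  {"x":0,"y":0,"z":0,"rx":0,"ry":0,"rz":0.24,"claw":184},
  {"x":0,"y":0,"z":0,"rx":0,"ry":0,"rz":0.3,"claw":184},
  {"x":0,"y":0,"z":0,"rx":0,"ry":0,"rz":0.36,"claw":184},
  {"x":0,"y":0,"z":0,"rx":0,"ry":0,"rz":0.42,"claw":184},
  {"x":0,"y":0,"z":0,"rx":0,"ry":0,"rz":0.48,"claw":184},
  {"x":0,"y":0,"z":0,"rx":0,"ry":0,"rz":0.505,"claw":184},
  {"x":0,"y":0,"z":0,"rx":0,"ry":0,"rz":0.505,"claw":184},
])

```text
t: 2.65
tool_pos: [0.4746, -0.0358, 0.2373]
orientation: [1.026, -2.969, -0.0]
force: [1.1, -0.9, -1.2]
opening: 0.026
gripper_force: 0.0
```

```bash
cat > w.py <<'E'
from h import *
import sys
s=robot.read_state(); T=R.from_rotvec(s["orientation"]).as_matrix()
print(s["t"],s["q"].round(2),s["tool_pos"].round(4),"ydir",np.degrees(np.arctan2(T[1,1],T[0,1])).round(1),s["opening"],s["force"].round(2))
c=cal("wrist");p,d=robot.read_camera("wrist")
cv2.imwrite(f"pics/{sys.argv[1]}.png",p[:,:,::-1])
hsv=cv2.cvtColor(p,cv2.COLOR_RGB2HSV).astype(int);H,S,V=hsv[...,0],hsv[...,1],hsv[...,2]
for nm,m,h in(("o",(H>5)&(H<20)&(S>150)&(V>120),.164),("g",(H>45)&(H<80)&(S>120)&(V>80),.095)):
    k,l,st,ce=cv2.connectedComponentsWithStats(m.astype(np.uint8))
    for i in range(1,k):
        if st[i,4]>40: print(nm,ce[i],st[i],onz(c,ce[i],h)[0].round(4),deep(c,ce[i],np.median(d[l==i]))[0].round(4))
E
python3 w.py w2
```

```text
2.65 [-0.18 -0.21  1.81 -0.    1.54 -2.42] [ 0.4746 -0.0358  0.2373] ydir 128.1 0.025995049204326458 [ 1.06 -0.87 -1.23]
o [533.39047619  58.24761905] [517  43  33  35 105] [0.3024 0.0192 0.164 ] [-0.0836  0.3872 -0.6373]
o [273.23684211 227.42105263] [263 216  21  21 228] [ 0.4755 -0.0347  0.164 ] [ 0.4755 -0.0347  0.164 ]
g [159.44155844 215.44805195] [147 204  26  24 308] [ 0.5463 -0.1021  0.095 ] [ 0.546  -0.102   0.0956]
```

View pics/w2.png

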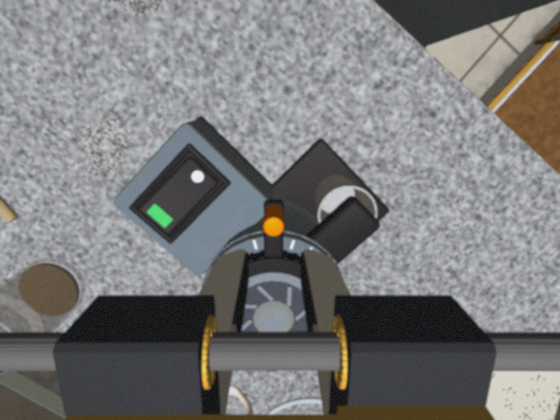

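The wrist view shows the knob at (273,227), midway between the fingers. The ring is below it, the switch at left and the cup at right, and the knob works out at (0.4755, -0.035), matching the top view. Descend and compute the arc.

arm_command([
  {"x":0,"y":0.001,"z":-0.06,"rx":0,"ry":0,"rz":0,"claw":184},
  {"x":0,"y":0.001,"z":-0.12,"rx":0,"ry":0,"rz":0,"claw":184},
  {"x":0,"y":0.001,"z":-0.154,"rx":0,"ry":0,"rz":0,"claw":184},
  {"x":0,"y":0.001,"z":-0.154,"rx":0,"ry":0,"rz":0,"claw":184},
])

```text
t: 3.03
tool_pos: [0.4718, -0.0348, 0.156]
orientation: [1.017, -2.965, -0.006]
force: [-0.3, 0.7, 0.3]
opening: 0.0258
gripper_force: 0.0
```

```bash
cat > arc.py <<'E'
import numpy as np,sys
a0=float(sys.argv[1])
P=lambda a:85*np.array([np.cos(np.radians(a)),np.sin(np.radians(a))])
for a in map(float,sys.argv[2:]):
    d=(P(a)-P(a0))/500; print(a,d.round(4),"rz",round(np.radians(a-a0)/2,4))
E
python3 arc.py 218 213 208 203 198 193 188 183 178 173 168; python3 arc.py 168 163 158 153 148 143 138 133 128 123 118;python3 arc.py 118 116 114 112 110 109 108 107 106 105 104
```

```text
213.0 [-0.0086  0.0121] rz -0.0436
208.0 [-0.0161  0.0249] rz -0.0873
203.0 [-0.0225  0.0382] rz -0.1309
198.0 [-0.0277  0.0521] rz -0.1745
193.0 [-0.0317  0.0664] rz -0.2182
188.0 [-0.0344  0.081 ] rz -0.2618
183.0 [-0.0358  0.0958] rz -0.3054
178.0 [-0.0359  0.1106] rz -0.3491
173.0 [-0.0348  0.1254] rz -0.3927
168.0 [-0.0323  0.14  ] rz -0.4363
163.0 [0.0037 0.0144] rz -0.0436
158.0 [0.0087 0.0283] rz -0.0873
153.0 [0.0148 0.0418] rz -0.1309
148.0 [0.0221 0.0547] rz -0.1745
143.0 [0.0305 0.067 ] rz -0.2182
138.0 [0.04   0.0784] rz -0.2618
133.0 [0.0503 0.089 ] rz -0.3054
128.0 [0.0616 0.0986] rz -0.3491
123.0 [0.0737 0.1072] rz -0.3927
118.0 [0.0865 0.1148] rz -0.4363
116.0 [0.0053 0.0027] rz -0.0175
114.0 [0.0107 0.0052] rz -0.0349
112.0 [0.0161 0.0075] rz -0.0524
110.0 [0.0217 0.0096] rz -0.0698
109.0 [0.0245 0.0106] rz -0.0785
108.0 [0.0273 0.0116] rz -0.0873
107.0 [0.0301 0.0125] rz -0.096
106.0 [0.033  0.0133] rz -0.1047
105.0 [0.0358 0.0141] rz -0.1134
104.0 [0.0387 0.0148] rz -0.1222
```

arm_command([
  {"x":-0.009,"y":0.012,"z":0,"rx":0,"ry":0,"rz":-0.044,"claw":184},
  {"x":-0.016,"y":0.025,"z":0,"rx":0,"ry":0,"rz":-0.087,"claw":184},
  {"x":-0.0225,"y":0.038,"z":0,"rx":0,"ry":0,"rz":-0.131,"claw":184},
  {"x":-0.028,"y":0.052,"z":0,"rx":0,"ry":0,"rz":-0.1745,"claw":184},
  {"x":-0.032,"y":0.066,"z":0,"rx":0,"ry":0,"rz":-0.218,"claw":184},
  {"x":-0.034,"y":0.081,"z":0,"rx":0,"ry":0,"rz":-0.262,"claw":184},
  {"x":-0.036,"y":0.096,"z":0,"rx":0,"ry":0,"rz":-0.305,"claw":184},
  {"x":-0.036,"y":0.111,"z":0,"rx":0,"ry":0,"rz":-0.349,"claw":184},
  {"x":-0.035,"y":0.125,"z":0,"rx":0,"ry":0,"rz":-0.393,"claw":184},
  {"x":-0.032,"y":0.14,"z":0,"rx":0,"ry":0,"rz":-0.436,"claw":184},
])

```text
t: 3.87
tool_pos: [0.4594, 0.0348, 0.1623]
orientation: [0.337, 3.122, -0.0]
force: [-0.1, -1.7, 0.5]
opening: 0.0259
gripper_force: 1.1
```

arm_command([
  {"x":0.0035,"y":0.0145,"z":0,"rx":0,"ry":0,"rz":-0.044,"claw":184},
  {"x":0.0085,"y":0.028,"z":0,"rx":0,"ry":0,"rz":-0.087,"claw":184},
  {"x":0.015,"y":0.042,"z":0,"rx":0,"ry":0,"rz":-0.131,"claw":184},
  {"x":0.022,"y":0.055,"z":0,"rx":0,"ry":0,"rz":-0.1745,"claw":184},
  {"x":0.0305,"y":0.067,"z":0,"rx":0,"ry":0,"rz":-0.218,"claw":184},
  {"x":0.04,"y":0.0785,"z":0,"rx":0,"ry":0,"rz":-0.262,"claw":184},
  {"x":0.05,"y":0.089,"z":0,"rx":0,"ry":0,"rz":-0.305,"claw":184},
  {"x":0.0615,"y":0.0985,"z":0,"rx":0,"ry":0,"rz":-0.349,"claw":184},
  {"x":0.0735,"y":0.107,"z":0,"rx":0,"ry":0,"rz":-0.393,"claw":184},
  {"x":0.0865,"y":0.115,"z":0,"rx":0,"ry":0,"rz":-0.436,"claw":184},
])

```text
t: 4.7
tool_pos: [0.5028, 0.0923, 0.1622]
orientation: [1.624, 2.688, 0.001]
force: [-1.2, -1.4, 0.2]
opening: 0.0261
gripper_force: 0.4
```

```bash
python3 - <<'E'
from h import *
s=robot.read_state(); T=R.from_rotvec(s["orientation"]).as_matrix()
print(s["t"],s["q"].round(2),s["tool_pos"].round(4),"ydir",np.degrees(np.arctan2(T[1,1],T[0,1])).round(1),s["force"].round(2),s["gripper_force"])
E
```

```text
4.7 [ 0.08 -0.07  1.82 -0.    1.39 -0.4 ] [0.5028 0.0923 0.1622] ydir 27.7 [-1.21 -1.39  0.19] 0.3862525150179863
```

arm_command([
  {"x":0.005,"y":0.0025,"z":0,"rx":0,"ry":0,"rz":-0.0175,"claw":184},
  {"x":0.011,"y":0.005,"z":0,"rx":0,"ry":0,"rz":-0.035,"claw":184},
  {"x":0.016,"y":0.0075,"z":0,"rx":0,"ry":0,"rz":-0.052,"claw":184},
  {"x":0.0215,"y":0.0095,"z":0,"rx":0,"ry":0,"rz":-0.07,"claw":184},
  {"x":0.0245,"y":0.0105,"z":0,"rx":0,"ry":0,"rz":-0.0785,"claw":184},
  {"x":0.027,"y":0.0115,"z":0,"rx":0,"ry":0,"rz":-0.087,"claw":184},
  {"x":0.027,"y":0.0115,"z":0,"rx":0,"ry":0,"rz":-0.087,"claw":184},
])

```text
t: 5.28
tool_pos: [0.5149, 0.0974, 0.1617]
orientation: [-1.846, -2.541, 0.003]
force: [-7.3, -3.5, 6.1]
opening: 0.0259
gripper_force: 3.9
```

arm_command([
  {"x":0.003,"y":0.001,"z":0,"rx":0,"ry":0,"rz":-0.009,"claw":184},
  {"x":0.006,"y":0.002,"z":0,"rx":0,"ry":0,"rz":-0.0175,"claw":184},
  {"x":0.006,"y":0.002,"z":0,"rx":0,"ry":0,"rz":-0.0175,"claw":184},
])

```text
t: 5.53
tool_pos: [0.5156, 0.0973, 0.1614]
orientation: [-1.889, -2.506, 0.011]
force: [-19.7, -9.0, 15.5]
opening: 0.0263
gripper_force: 10.7
```

```bash
python3 arc.py 106 111 116 121 126 131 136 141 146 151 154;python3 arc.py 154 157 159 161 158
```

```text
111.0 [-0.0141 -0.0047] rz 0.0436
116.0 [-0.0277 -0.0106] rz 0.0873
121.0 [-0.0407 -0.0177] rz 0.1309
126.0 [-0.0531 -0.0259] rz 0.1745
131.0 [-0.0647 -0.0351] rz 0.2182
136.0 [-0.0754 -0.0453] rz 0.2618
141.0 [-0.0853 -0.0564] rz 0.3054
146.0 [-0.0941 -0.0684] rz 0.3491
151.0 [-0.1018 -0.081 ] rz 0.3927
154.0 [-0.1059 -0.0889] rz 0.4189
157.0 [-0.0037 -0.0081] rz 0.0262
159.0 [-0.0059 -0.0136] rz 0.0436
161.0 [-0.0079 -0.0192] rz 0.0611
158.0 [-0.0048 -0.0108] rz 0.0349
```

Solid stop, with the force rising to 22 N and no motion. Now back to the green tick.

arm_command([
  {"x":-0.014,"y":-0.005,"z":0,"rx":0,"ry":0,"rz":0.044,"claw":184},
  {"x":-0.028,"y":-0.0105,"z":0,"rx":0,"ry":0,"rz":0.087,"claw":184},
  {"x":-0.041,"y":-0.0175,"z":0,"rx":0,"ry":0,"rz":0.131,"claw":184},
  {"x":-0.053,"y":-0.026,"z":0,"rx":0,"ry":0,"rz":0.1745,"claw":184},
  {"x":-0.0645,"y":-0.035,"z":0,"rx":0,"ry":0,"rz":0.218,"claw":184},
  {"x":-0.0755,"y":-0.0455,"z":0,"rx":0,"ry":0,"rz":0.262,"claw":184},
  {"x":-0.085,"y":-0.0565,"z":0,"rx":0,"ry":0,"rz":0.305,"claw":184},
  {"x":-0.094,"y":-0.0685,"z":0,"rx":0,"ry":0,"rz":0.349,"claw":184},
  {"x":-0.102,"y":-0.081,"z":0,"rx":0,"ry":0,"rz":0.393,"claw":184},
  {"x":-0.106,"y":-0.089,"z":0,"rx":0,"ry":0,"rz":0.419,"claw":184},
])

```text
t: 6.37
tool_pos: [0.4657, 0.0542, 0.1618]
orientation: [0.697, 3.062, 0.001]
force: [-0.3, 1.0, -0.5]
opening: 0.0257
gripper_force: 0.4
```

arm_command([
  {"x":-0.0035,"y":-0.008,"z":0,"rx":0,"ry":0,"rz":0.026,"claw":184},
  {"x":-0.006,"y":-0.0135,"z":0,"rx":0,"ry":0,"rz":0.0435,"claw":184},
  {"x":-0.007,"y":-0.0165,"z":0,"rx":0,"ry":0,"rz":0.052,"claw":184},
  {"x":-0.007,"y":-0.0165,"z":0,"rx":0,"ry":0,"rz":0.052,"claw":184},
  {"x":-0.005,"y":-0.011,"z":0,"rx":0,"ry":0,"rz":0.035,"claw":184},
  {"x":-0.005,"y":-0.011,"z":0,"rx":0,"ry":0,"rz":0.035,"claw":150},
  {"x":-0.005,"y":-0.011,"z":0,"rx":0,"ry":0,"rz":0.035,"claw":150},
])

```text
t: 6.95
tool_pos: [0.4632, 0.0491, 0.1609]
orientation: [0.596, 3.084, 0.0]
force: [0.3, 0.0, 0.3]
opening: 0.0352
gripper_force: 0.0
```

```bash
python3 w.py w3
```

```text
6.95 [-0.   -0.2   1.94 -0.    1.4  -1.19] [0.4632 0.0491 0.1609] ydir 68.1 0.03517282895332227 [0.27 0.03 0.34]
o [272.50374532 283.82397004] [258 269  30  28 534] [0.4634 0.0489 0.164 ] [0.4634 0.0489 0.1641]
```

View pics/w3.png

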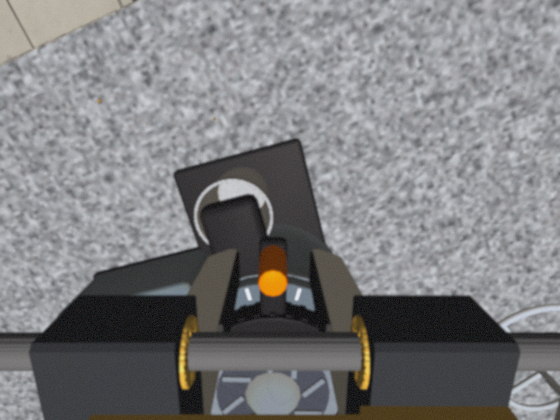

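The knob is at (272,284) in the wrist view, at 157.8° about the axis, which is the green click (158°), with the white neighbour ticks visible on both sides. Lift, close, and move over the rocker.

arm_command([
  {"x":0,"y":0,"z":0.05,"rx":0,"ry":0,"rz":0,"claw":150},
  {"x":0,"y":0,"z":0.1,"rx":0,"ry":0,"rz":0,"claw":150},
  {"x":0,"y":0,"z":0.14,"rx":0,"ry":0,"rz":0,"claw":255},
  {"x":0.04,"y":-0.07,"z":0.14,"rx":0,"ry":0,"rz":0.05,"claw":255},
  {"x":0.08,"y":-0.14,"z":0.14,"rx":0,"ry":0,"rz":0.1,"claw":255},
  {"x":0.12,"y":-0.21,"z":0.14,"rx":0,"ry":0,"rz":0.131,"claw":255},
  {"x":0.15,"y":-0.27,"z":0.14,"rx":0,"ry":0,"rz":0.131,"claw":255},
  {"x":0.166,"y":-0.302,"z":0.14,"rx":0,"ry":0,"rz":0.131,"claw":255},
  {"x":0.166,"y":-0.302,"z":0.14,"rx":0,"ry":0,"rz":0.131,"claw":255},
  {"x":0.166,"y":-0.302,"z":0.14,"rx":0,"ry":0,"rz":0.131,"claw":255},
])

```text
t: 7.83
tool_pos: [0.546, -0.1028, 0.2302]
orientation: [-0.191, -3.135, -0.001]
force: [0.1, 0.3, 0.7]
opening: 0.0005
gripper_force: 0.0
```

```bash
python3 w.py w4
```

```text
7.8333 [-0.28  0.01  1.62  0.    1.51 -1.73] [ 0.546  -0.1028  0.2302] ydir 83.0 0.0005054784718275416 [0.14 0.29 0.74]
o [524.56651376  60.44036697] [512  49  25  25 436] [0.4632 0.0486 0.164 ] [0.4632 0.0484 0.1644]
g [274. 201.] [262 195  25  13 321] [ 0.546 -0.102  0.095] [ 0.5458 -0.1019  0.0956]
```

arm_command([
  {"x":0,"y":0.001,"z":-0.07,"rx":0,"ry":0,"rz":0,"claw":255},
  {"x":0,"y":0.001,"z":-0.14,"rx":0,"ry":0,"rz":0,"claw":255},
  {"x":0,"y":0.001,"z":-0.2,"rx":0,"ry":0,"rz":0,"claw":255},
  {"x":0,"y":0.001,"z":-0.225,"rx":0,"ry":0,"rz":0,"claw":255},
  {"x":0,"y":0.001,"z":-0.235,"rx":0,"ry":0,"rz":0,"claw":255},
  {"x":0,"y":0.001,"z":-0.243,"rx":0,"ry":0,"rz":0,"claw":255},
  {"x":0,"y":0.001,"z":-0.25,"rx":0,"ry":0,"rz":0,"claw":255},
  {"x":0,"y":0.001,"z":-0.256,"rx":0,"ry":0,"rz":0,"claw":255},
  {"x":0,"y":0.001,"z":-0.262,"rx":0,"ry":0,"rz":0,"claw":255},
  {"x":0,"y":0.001,"z":-0.262,"rx":0,"ry":0,"rz":0,"claw":255},
])

```text
t: 8.72
tool_pos: [0.5483, -0.1021, 0.1019]
orientation: [0.188, 3.131, -0.002]
force: [3.6, -0.2, 4.5]
opening: 0.0008
gripper_force: 2.8
```

arm_command([
  {"x":0,"y":0,"z":0.06,"rx":0,"ry":0,"rz":0,"claw":255},
  {"x":0,"y":0,"z":0.13,"rx":0,"ry":0,"rz":0,"claw":255},
  {"x":0,"y":0,"z":0.2,"rx":0,"ry":0,"rz":0,"claw":255},
  {"x":0,"y":0,"z":0.26,"rx":0,"ry":0,"rz":0,"claw":255},
  {"x":0,"y":0,"z":0.3,"rx":0,"ry":0,"rz":0,"claw":255},
  {"x":0,"y":0,"z":0.3,"rx":0,"ry":0,"rz":0,"claw":255},
])

```text
t: 9.22
tool_pos: [0.5486, -0.1025, 0.2567]
orientation: [0.188, 3.126, -0.004]
force: [0.5, -0.7, 0.5]
opening: 0.0004
gripper_force: 0.0
```

```bash
python3 w.py w5
```

```text
9.2167 [-0.28 -0.    1.58 -0.    1.55 -1.73] [ 0.5486 -0.1025  0.2567] ydir 83.1 0.00038069559519242536 [ 0.5  -0.67  0.47]
o [498.88921283  58.60641399] [488  48  22  23 343] [0.4632 0.0489 0.164 ] [0.4632 0.0486 0.1644]
g [273.5        194.42857143] [262 189  24  12 280] [ 0.5515 -0.1028  0.095 ] [ 0.5542 -0.1032  0.0853]
```

View pics/w5.png

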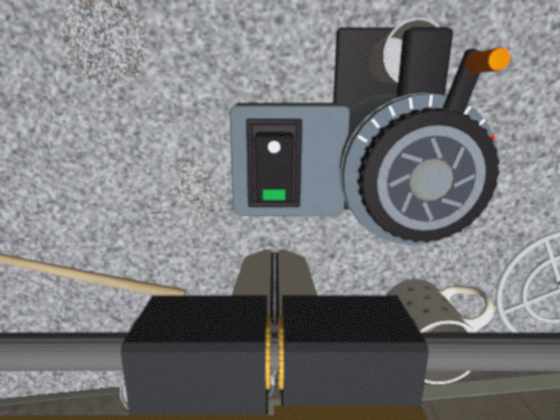

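The green bar at (273,194) is now 85 mm up (it was 95), so the rocker is on. The knob at (499,59) is still over the green click, and the cup is in its place. Handing in.

```bash
python3 -c "
from plant import robot; print(robot.close_job())"
```

```text
the job is handed in; nothing more can be done
None
```

The ring was pushed to the stop and set back three clicks to the green tick, then the rocker was snapped on with its far end about 10 mm lower; the job was handed in at about 9.3 s with the arm clear of everything.

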